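Bolt the narrow instrument case shut

TASK

The narrower of the two grey cases on the desk is ready to go back into store, but its bolt is still drawn. Slide that bolt across by its black knob until its tip has passed right through the keeper loop, let go of it, and leave the wider case unbolted as it is.

Things in the scene. Friction and masses are not known exactly. Their poses are not given: they have to be found in the camera images.
- narrow_case: The narrower case: fixed grey box, lid of two leaves, 60 mm across (x), 170 long (y), 60 high; origin at the centre of its underside. Its y, the way the bolt closes, points to the robot's left within 23 degrees. Along the lid's middle lie a steel barrel bolt and, beyond the joint of the leaves, its keeper, a fixed steel loop 12 mm deep, centred at y = +50 mm. Barrel and keeper end 79 mm above the desk.
- narrow_knob (a point): Centre of the top of the narrow case's bolt knob, 110 mm above the desk. The upright knob is black, 17 mm across, its black part 28 mm tall; it rides on the bolt and moves with it. The point's axes are parallel to the case's: y level, the way the bolt slides to close; z up. Nothing stands beside the black part, and barrel and keeper pass below it.
- narrow_bolt (a joint): How far the narrow case's bolt has slid, in m: 0 drawn, 0.045 at its end stop; starts between 0 and 0.015. The knob's axis is at case y = -41 mm at 0. The bolt's tip, 67 mm ahead of the knob's axis, reaches the near side of the keeper at 0.018 and the far side at 0.030. About 3 N slides it (dry friction, no spring); it stays where it is left.
- wide_knob (a point): Centre of the top of the knob of the same kind of bolt on the wider case, a like fixed grey case 112 mm across, 170 mm long and 60 mm high, to the left or right of the narrow one. Its bolt is drawn too and is to be left so. Axes as for the narrow case's knob.

How it is judged:
At the end, for the whole second after the job is handed in: The narrow case's bolt has slid at least 31 mm of its 45 mm, so that its tip stands beyond the far side of the keeper loop, and it is at rest (value of joint narrow_bolt above 0.031 m and velocity of joint narrow_bolt between -0.005 and 0.005 m/s); the robot touches nothing.
It fails at once if the wide case's bolt was moved by more than 6 mm (distance of wide_knob from where it was at the start of the episode above 0.006 m).
It also fails if it takes over 29 s, if anything falls off the work surface, if the arm or the gripper's body presses on something with over 40 N, if the wrist force passes 120 N, or if a joint passes its speed limit or range.

ROBOT

A 7-joint arm with a two-finger parallel gripper is mounted at the origin on a cart in front of the work surface, level with it; the furniture and walls round the work are solid. World frame = base frame: x ahead of the robot, y to its left, z up, the work surface at z = 0. Lengths are in m, angles in rad, forces in N, time in s.
With the tool pointing down it reaches from about 0.35 to 0.9 m from the base axis. Payload 8.1 kg.
Tool frame: the origin (TCP) lies at the centre of the arm's flange, where the gripper is bolted on; the fingertips stand 178 mm ahead of it and the grasp point (between the pads) lies 159 mm ahead of it; z points along the fingers, y is the direction in which the jaws open and shut (so a half turn about z gives the same grasp; the last joint's range is limited). The gripper opens to 92 mm and grips with 3 to 60 N. Pads are 19 mm wide; open, the fingers measure 130 mm over their backs; the gripper's body (75 mm by 190 mm) begins 47 mm behind the grasp point.
Start: joints at [-1.231, 0.434, 0.025, 1.573, -0.012, 1.134, -0.075], TCP at [0.268, 0.565, 0.405] pointing down, gripper open.
Joint ranges: [-2.62, 2.62], [-0.44, 2.09], [-1.27, 1.32], [0.08, 2.57], [-1.32, 4.46], [0.12, 2], [-2.74, 2.74]. Speed limits (rad/s): [2.22, 2.22, 3.01, 3.01, 3.14, 3.14, 3.14].

INTERFACE

Orientations are given as a rotation vector (axis times angle).
In Python, from cell import arm gives the robot as it stands. The module is installed in compiled form; this text tells all that it offers.
- The arm moves only by the tool move_arm, never from a script. Its argument "steps" is a list of rows, each a list of 4 numbers: the shift along the tool's x, y, z in mm, then the turn about the tool's z in rad. In form: [[x, y, z, twist], ...]. A call has 1 to 20 rows; each row is the pose to reach, as a shift and turn from the pose commanded when the call began, along the tool's axes at that moment; what a row does not reach only later rows make up. A row lasts 1/8 s, in which the tool goes at most 62.5 mm and 10.7 degrees, less where a joint would pass 70% of its speed; a pose out of reach is approached as far as the arm can. A call with a gripper value outside its range is refused whole. "grip" is the finger opening in mm, from 0 to 91.8, set as the call begins (left out, the last holds). The fingers move at their own pace and stop on an object; "grip_force" is the grip in N (left out, the last holds). Time passes only in rows, so rows that repeat a pose let the fingers close. It gives the time, the measured TCP pose, the force and the opening at its end, in the units of the state.
- arm.observe(): the state, without advancing time (a new reading comes with each control period).
- arm.get_image(name): name is "side" or "top"; returns the picture (384x512x3 uint8, red, green, blue); there is no depth.
- arm.camera_info(name): a dict with "mtx" (3x3 intrinsics, pixels), "dist_coeffs" ([k1, k2, p1, p2, k3] as OpenCV has them; the pictures are not rectified), "pose" (4x4, takes a point from camera to world coordinates). Camera axes: x right, y down, z forward; pixel columns grow to the right and rows downward; lengths in m; the calibration is good to about 2 mm. A picture is of the moment at which its call begins. camera_info takes no time and is no camera call.
- arm.sign_off(): hands the job in, once; it reports no verdict.
The state is a dict: "clock": time; "joints": joint angles; "dq": joint speeds; "joint_efforts": joint torques, N m; "position": TCP position; "ee_rot": TCP orientation; "force": force on the tool from outside, world axes, zero at the start; "ft_torque": the same for the moment, N m; "width": opening from 0.0 (shut) to 1.0 (fully open).
Only numpy, scipy, OpenCV 4.12 (cv2) and the standard library are available. Lean on these libraries where they do the work, as an engineer would, in place of code of your own. Each camera call takes 0.05 s, during which the arm holds its last target.

## Working session

There is one attempt and no reset: what is moved stays moved. The work goes in short steps, Python scripts to look and compute and a tool call to move; the robot and the scene stay as the last step left them, time stands still between calls to the robot, and variables do not carry over. Pictures are saved under pics/ and viewed, and the job is handed in when it is done.

Besides the shell and the picture viewer there is one more tool, called by a JSON object that holds its "fn" and its "kwargs", one argument or row to a line. move_arm: Moves the arm, as the interface text tells. Its arguments: {"type":"object","properties":{"steps":{"type":"array"},"grip":{"type":"number"},"grip_force":{"type":"number"}},"required":["steps"]}

```bash
mkdir -p pics
python3 - <<'E'
from cell import arm
import cv2,numpy as np
np.set_printoptions(precision=4,suppress=True)
for n in("top","side"):
    cv2.imwrite(f"pics/{n}0.png",arm.get_image(n)[:,:,::-1])
    c=arm.camera_info(n);print(n,np.array(c["mtx"]),c["dist_coeffs"],np.array(c["pose"]))
s=arm.observe();print(s)
E
```

```text
top [[374.3082   0.     252.4283]
 [  0.     374.3082 189.0528]
 [  0.       0.       1.    ]] [-0.0994  0.      0.      0.      0.    ] [[ 0.0052 -0.9935  0.1138  0.4152]
 [-0.9996 -0.002   0.0281 -0.0094]
 [-0.0277 -0.1139 -0.9931  0.9633]
 [ 0.      0.      0.      1.    ]]
side [[412.4935   0.     253.9865]
 [  0.     412.4935 189.3605]
 [  0.       0.       1.    ]] [0.0465 0.     0.     0.     0.    ] [[ 0.904  -0.28    0.323   0.1463]
 [-0.4275 -0.5857  0.6886 -0.7208]
 [-0.0036 -0.7606 -0.6492  0.7757]
 [ 0.      0.      0.      1.    ]]
{'clock': 0.1, 'joints': array([-1.2306,  0.4351,  0.025 ,  1.574 , -0.0116,  1.134 , -0.0751]), 'dq': array([-0.0007, -0.002 ,  0.0014, -0.0003, -0.0008, -0.0017, -0.0003]), 'joint_efforts': array([  0.0037, -66.9129,   0.9885, -31.5142,  -0.0605,   0.0376,
         0.    ]), 'position': array([0.2677, 0.5645, 0.404 ]), 'ee_rot': array([-0.6899, -3.0647,  0.0021]), 'force': array([-0.062 ,  0.3898, -0.4527]), 'ft_torque': array([ 0.0075, -0.0251, -0.0069]), 'width': 0.998178194814449}
```

View pics/top0.png

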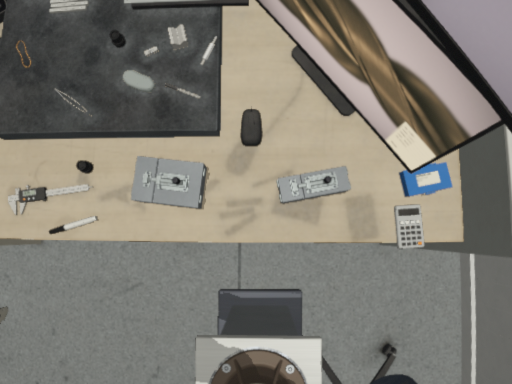

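View pics/side0.png

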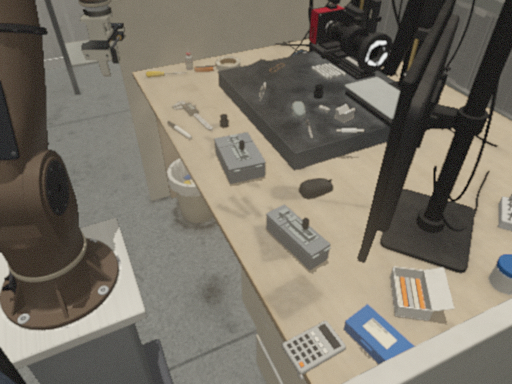

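The top view shows the narrow case at about (313,184), with its black knob near (327,181) and the keeper to the left near (295,186). The wide case is at (170,182), with its knob near (178,181). The side view shows the narrow knob near (306,224). Next I'll measure it precisely.

```bash
cat > h.py <<'E'
from cell import arm
import cv2,numpy as np
np.set_printoptions(precision=4,suppress=True)
def ray(n,uv):
    c=arm.camera_info(n);P=np.array(c["pose"])
    q=cv2.undistortPoints(np.array([[uv]],float),np.array(c["mtx"]),np.array(c["dist_coeffs"]))[0,0]
    return P[:3,3],P[:3,:3]@np.array([q[0],q[1],1])
def plane(n,uv,z):
    o,d=ray(n,uv);return o+d*(z-o[2])/d[2]
def proj(n,p):
    c=arm.camera_info(n);T=np.linalg.inv(np.array(c["pose"]))
    return cv2.projectPoints(np.array([p],float),cv2.Rodrigues(T[:3,:3])[0],T[:3,3],np.array(c["mtx"]),np.array(c["dist_coeffs"]))[0][0,0]
def blobs(img,win,th,area=8):
    x0,y0,x1,y1=win;g=img[y0:y1,x0:x1].max(2)
    n,l,s,c=cv2.connectedComponentsWithStats((g<th).astype(np.uint8))
    return [(s[i]+[x0,y0,0,0,0],c[i]+[x0,y0]) for i in range(1,n) if s[i,4]>=area]
E
python3 - <<'E'
from h import *
t=cv2.imread("pics/top0.png");s=cv2.imread("pics/side0.png")
for nm,im,w in(("top",t,(270,160,355,208)),("side",s,(260,200,335,270))):
    for b in blobs(im,w,60): print(nm,b)
    x0,y0,x1,y1=w
    cv2.imwrite(f"pics/{nm}_c0.png",cv2.resize(im[y0:y1,x0:x1],None,fx=8,fy=8,interpolation=cv2.INTER_CUBIC))
# case outline: gray low-sat vs wood
hsv=cv2.cvtColor(t,cv2.COLOR_BGR2HSV)
m=((hsv[:,:,1]<45)).astype(np.uint8);m2=np.zeros_like(m);m2[160:208,270:355]=m[160:208,270:355]
c=max(cv2.findContours(m2,cv2.RETR_EXTERNAL,2)[0],key=cv2.contourArea)
r=cv2.minAreaRect(c);print(r,[plane("top",p,.06) for p in cv2.boxPoints(r)])
E
```

```text
top (array([324, 178,   5,   5,  16]), array([325.5625, 180.3125]))
((313.46002197265625, 184.28001403808594), (27.01170539855957, 73.61136627197266), 79.69515228271484) [array([ 0.547 , -0.0383,  0.06  ]), array([ 0.58  , -0.2158,  0.06  ]), array([ 0.5145, -0.2259,  0.06  ]), array([ 0.4822, -0.0498,  0.06  ])]
```

View pics/top_c0.png

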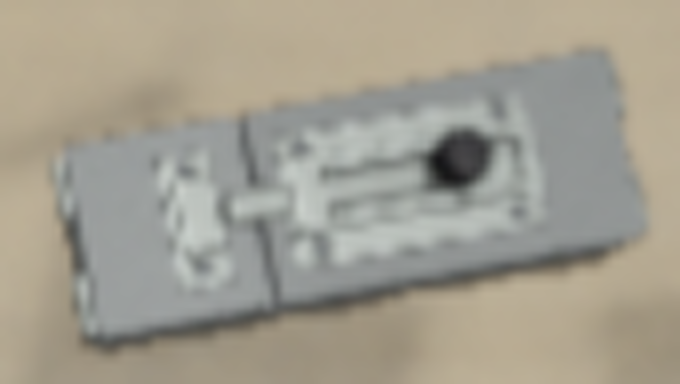

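View pics/side_c0.png

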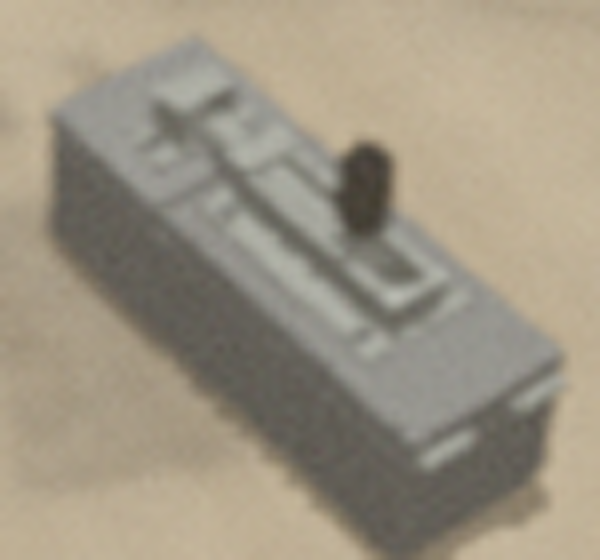

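The crops show the narrow case's knob alone and clear: (462,157) in the top crop, with its upper end at about (367,152) in the side crop. The bolt's tip is still short of the keeper. I'll turn these into world positions.

Run:
```python
from h import *
t=cv2.imread("pics/top0.png");s=cv2.imread("pics/side0.png")
for th in(60,75,90):
  for b in blobs(t,(320,172,334,188),th): print("top",th,b[0],b[1],plane("top",b[1],.105))
for th in(75,90):
  for b in blobs(s,(298,214,312,232),th): print("side",th,b[0],b[1])
f=lambda x,y,w:(w[0]+(x+.5)/8-.5,w[1]+(y+.5)/8-.5)
kt=f(462,157,(270,160)); ks=f(367,155,(260,200)); 
print(kt,ks,"top@.11",plane("top",kt,.105),"side@.11",plane("side",ks,.11))
o1,d1=ray("top",kt);o2,d2=ray("side",ks)
a=np.linalg.lstsq(np.c_[d1,-d2],o2-o1,rcond=None)[0];print("tri",o1+a[0]*d1,o2+a[1]*d2)
C=[plane("top",f(x,y,(270,160)),.06) for x,y in((62,148),(608,48),(640,232),(92,325))]
Sd=[plane("side",f(x,y,(260,200)),.06) for x,y in((198,38),(560,358),(412,440),(55,118))]
for C in(C,Sd):
  C=np.array(C);print(C)
  cen=C.mean(0);y=(C[0]+C[3]-C[1]-C[2])/2;print("cen",cen,"len",np.linalg.norm(y),"wid",np.linalg.norm(C[0]-C[3]),"yaw of y from +Y",np.arctan2(-y[0],y[1]))
st=arm.observe();R=cv2.Rodrigues(st["ee_rot"])[0];print(R)
```

```text
top 60 [324 178   5   5  16] [325.5625 180.3125] [ 0.5343 -0.1541  0.105 ]
top 75 [324 177   7   6  34] [326.8235 179.5588] [ 0.536  -0.1571  0.105 ]
top 90 [323 177   8   7  40] [326.775 179.675] [ 0.5358 -0.157   0.105 ]
side 75 [303 219   5  10  30] [305.  223.8]
side 90 [302 219   6  10  49] [304.9184 223.449 ]
(327.3125, 179.1875) (305.4375, 218.9375) top@.11 [ 0.5369 -0.1582  0.105 ] side@.11 [ 0.5392 -0.1598  0.11  ]
tri [ 0.5364 -0.1576  0.1084] [ 0.5397 -0.1591  0.1091]
[[ 0.5458 -0.0443  0.06  ]
 [ 0.5771 -0.2115  0.06  ]
 [ 0.5204 -0.2199  0.06  ]
 [ 0.4918 -0.0532  0.06  ]]
cen [ 0.5338 -0.1322  0.06  ] len 0.16958830284065152 wid 0.05475583577339823 yaw of y from +Y 0.17750405352642726
[[ 0.5472 -0.0485  0.06  ]
 [ 0.5761 -0.2132  0.06  ]
 [ 0.5216 -0.2213  0.06  ]
 [ 0.4894 -0.0618  0.06  ]]
cen [ 0.5336 -0.1362  0.06  ] len 0.16495109347627018 wid 0.05932561730553213 yaw of y from +Y 0.18632976062403578
[[-0.9035  0.4285 -0.0005]
 [ 0.4285  0.9035 -0.0013]
 [-0.0001 -0.0014 -1.    ]]
```

Run:
```python
from h import *
def tri(a,b):
    o1,d1=ray("top",a);o2,d2=ray("side",b)
    k=np.linalg.lstsq(np.c_[d1,-d2],o2-o1,rcond=None)[0];return o1+k[0]*d1,o2+k[1]*d2
print(tri((410,170),(365,260)),tri((505,125),(450,8)))
t=cv2.imread("pics/top0.png");cv2.imwrite("pics/mon.png",cv2.resize(t[90:260,340:512],None,fx=3.4,fy=3.4))
st=arm.observe();R=cv2.Rodrigues(st["ee_rot"])[0];p=st["position"]
a=.182
for nm,th in(("jawY",a),("jawY",a)):
    yd=np.array([-np.sin(a),np.cos(a),0])
yt=R.T@yd;print("case y in tool",yt,"twist to put tool y on case y",np.arctan2(-yt[0],yt[1]))
for z in(.30,.264):
    g=np.array([.5375,-.158,z]);print(z,"shift mm",R.T@(g-p)*1000)
```

```text
(array([ 0.552 , -0.3364,  0.1476]), array([ 0.5609, -0.3408,  0.1508])) (array([ 0.5366, -0.2888,  0.5582]), array([ 0.5954, -0.3357,  0.6082]))
case y in tool [ 0.585   0.8111 -0.0012] twist to put tool y on case y -0.6248390731872517
0.3 shift mm [-553.356  -537.0916  104.8484]
0.264 shift mm [-553.3517 -537.0425  140.8483]
```

View pics/mon.png

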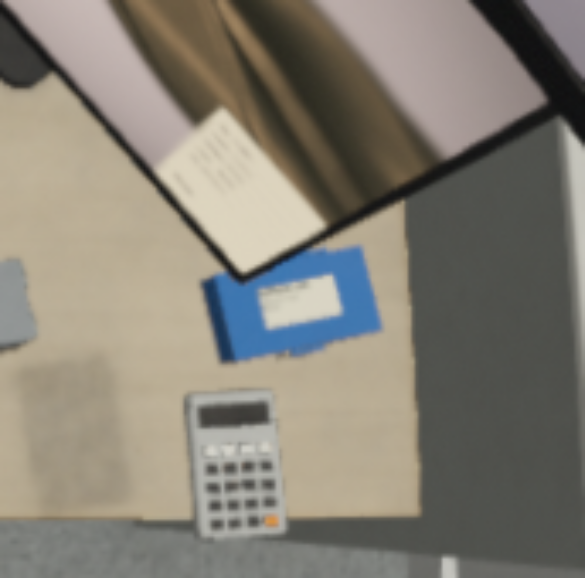

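The knob is at about (0.5375, -0.158), the case's yaw is 0.18 and the bolt is at about 14 mm. The monitor's edge is clear of the gripper. I'll put the jaws along the bolt and move to a hover above the knob.

{"fn": "move_arm", "kwargs": {
  "steps": [
    [-35,-34,5,-0.04],
    [-70,-68,10,-0.08],
    [-105,-102,15,-0.12],
    [-140,-136,20,-0.16],
    [-175,-170,25,-0.2],
    [-210,-204,30,-0.24],
    [-245,-238,35,-0.28],
    [-280,-272,40,-0.32],
    [-315,-306,45,-0.36],
    [-350,-340,50,-0.4],
    [-385,-374,55,-0.44],
    [-420,-408,60,-0.48],
    [-455,-442,65,-0.52],
    [-490,-476,70,-0.56],
    [-525,-510,75,-0.6],
    [-553,-537,75,-0.625],
    [-553,-537,75,-0.625],
    [-553,-537,75,-0.625],
    [-553,-537,75,-0.625],
    [-553,-537,75,-0.625]
  ],
  "grip": 60
}}

```text
clock: 2.6
position: [0.5373, -0.1564, 0.3298]
ee_rot: [-0.288, 3.128, 0.001]
force: [-0.3, 0.6, 0.1]
width: 0.656
```

Run:
```python
from h import *
for n in("top","side"): cv2.imwrite(f"pics/{n}1.png",arm.get_image(n)[:,:,::-1])
st=arm.observe();R=cv2.Rodrigues(st["ee_rot"])[0];p=st["position"];print(st["clock"],p,R,st["joints"],st["force"],st["width"])
print(R.T@(np.array([.5375,-.158,.262])-p)*1000)
s=cv2.imread("pics/side1.png");cv2.imwrite("pics/side_c1.png",cv2.resize(s[120:280,220:380],None,fx=3.7,fy=3.7,interpolation=cv2.INTER_CUBIC))
```

```text
2.7 [ 0.5373 -0.1568  0.3298] [[-0.9833 -0.1822  0.0001]
 [-0.1822  0.9833  0.0002]
 [-0.0002  0.0002 -1.    ]] [ 0.0177  0.4061  0.2311  1.8416 -0.1155  0.9067  2.0559] [-0.5769 -0.4287  0.2897] 0.6536793419998843
[ 0.0733 -1.2692 67.8449]
```

View pics/side_c1.png

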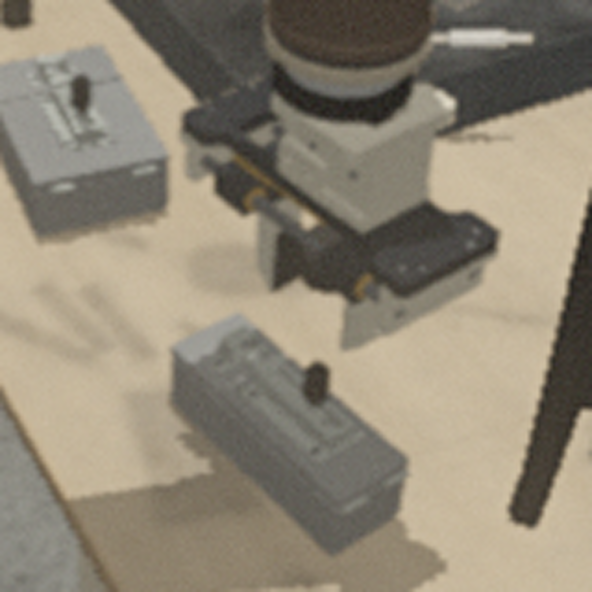

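View pics/top1.png

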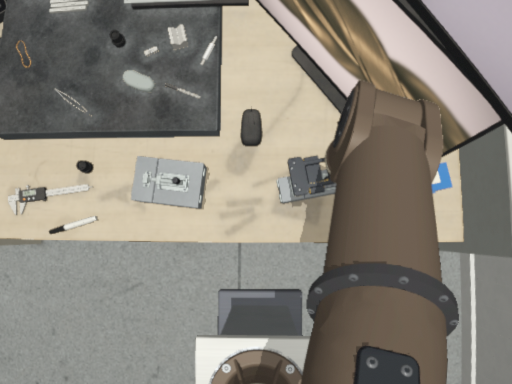

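The gripper hovers above the narrow knob, jaws along the bolt. In the side crop the knob is at (317,382), the fingers are above it and the monitor is clear. I'll lower until the tips are about 87 mm up, just above the barrel.

{"fn": "move_arm", "kwargs": {
  "steps": [
    [0,-1,15,0],
    [0,-1,30,0],
    [0,-1,45,0],
    [0,-1,57,0],
    [0,-1,65,0],
    [0,-1,65,0],
    [0,-1,65,0]
  ]
}}

```text
clock: 3.58
position: [0.5377, -0.1585, 0.2651]
ee_rot: [-0.286, 3.128, -0.0]
force: [-0.0, 0.1, -0.1]
width: 0.659
```

Run:
```python
from h import *
cv2.imwrite("pics/side2.png",arm.get_image("side")[:,:,::-1])
s=cv2.imread("pics/side2.png");cv2.imwrite("pics/side_c2.png",cv2.resize(s[150:280,240:370],None,fx=4.5,fy=4.5,interpolation=cv2.INTER_CUBIC))
print(arm.observe()["force"])
```

```text
[ 1.2477 -0.344  -0.1216]
```

View pics/side_c2.png

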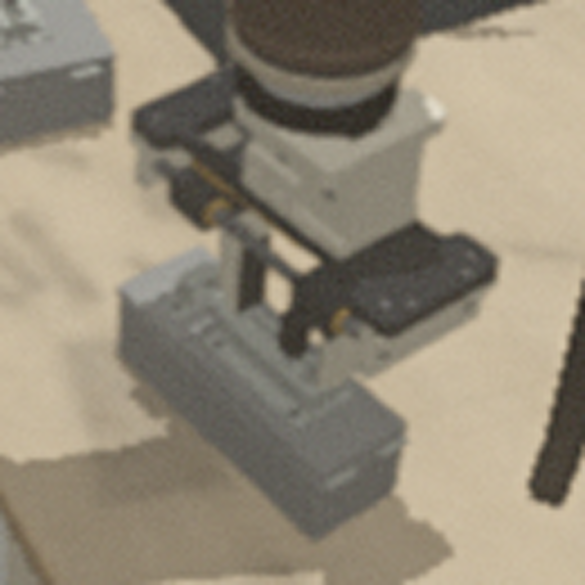

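The knob, near (295,335) in the crop, stands between the fingers and nothing is touching. Closing gently.

{"fn": "move_arm", "kwargs": {
  "steps": [
    [0,0,0,0],
    [0,0,0,0],
    [0,0,0,0],
    [0,0,0,0],
    [0,0,0,0],
    [0,0,0,0]
  ],
  "grip": 10,
  "grip_force": 12
}}

```text
clock: 4.38
position: [0.5376, -0.1589, 0.2648]
ee_rot: [-0.285, 3.128, -0.001]
force: [-0.0, -1.5, -0.3]
width: 0.178
```

Gripped: an opening of 16 mm against the 17 mm knob. Sliding +25 mm along the bolt.

{"fn": "move_arm", "kwargs": {
  "steps": [
    [0,3,0,0],
    [0,6,0,0],
    [0,9,0,0],
    [0,12,0,0],
    [0,15,0,0],
    [0,18,0,0],
    [0,21,0,0],
    [0,23,0,0],
    [0,25,0,0],
    [0,25,0,0],
    [0,25,0,0],
    [0,25,0,0]
  ]
}}

```text
clock: 5.88
position: [0.5329, -0.1336, 0.2647]
ee_rot: [0.286, -3.128, -0.001]
force: [-1.8, 0.5, 2.1]
width: 0.177
```

The tool moved 25.7 mm, the knob is still held and there was no sign of the stop. I'll open the jaws and lift straight up, then look.

{"fn": "move_arm", "kwargs": {
  "steps": [
    [0,0,0,0],
    [0,0,0,0],
    [0,0,0,0],
    [0,0,0,0],
    [0,0,0,0]
  ],
  "grip": 50
}}

```text
clock: 6.5
position: [0.533, -0.1338, 0.2647]
ee_rot: [0.286, -3.129, -0.0]
force: [0.6, -0.1, -0.3]
width: 0.543
```

{"fn": "move_arm", "kwargs": {
  "steps": [
    [0,0,-15,0],
    [0,0,-35,0],
    [0,0,-60,0],
    [0,0,-90,0],
    [0,0,-120,0],
    [0,30,-150,0],
    [0,70,-160,0],
    [0,120,-160,0],
    [0,170,-160,0],
    [0,220,-160,0],
    [0,220,-160,0],
    [0,220,-160,0]
  ]
}}

```text
clock: 8.0
position: [0.4931, 0.0821, 0.4255]
ee_rot: [-0.286, 3.128, -0.0]
force: [-0.7, -0.6, -0.5]
width: 0.549
```

Run:
```python
from h import *
for n,w in(("side",(260,200,335,270)),("top",(270,160,355,208))):
    im=arm.get_image(n)[:,:,::-1].copy();cv2.imwrite(f"pics/{n}3.png",im)
    x0,y0,x1,y1=w;cv2.imwrite(f"pics/{n}_c3.png",cv2.resize(im[y0:y1,x0:x1],None,fx=8,fy=8,interpolation=cv2.INTER_CUBIC))
    for b in blobs(im,w,75): print(n,b)
print(arm.observe()["force"])
```

```text
side (array([295, 212,   5,  10,  33]), array([297.0303, 216.6667]))
top (array([312, 181,   6,   4,  12]), array([314.25, 183.  ]))
[-0.3934 -0.2239 -0.1065]
```

View pics/side_c3.png

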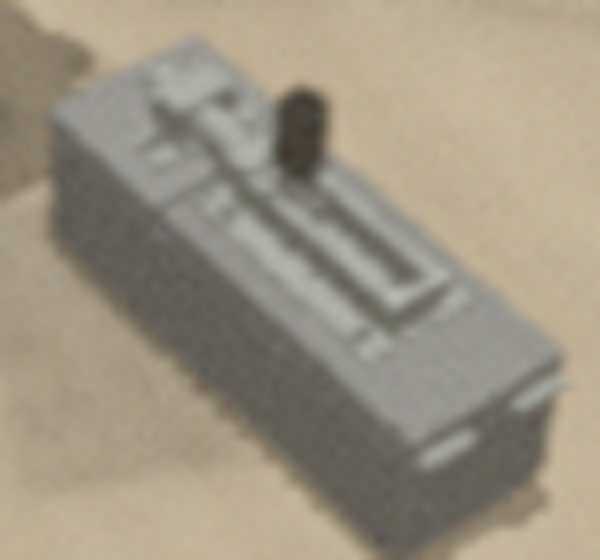

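View pics/top3.png

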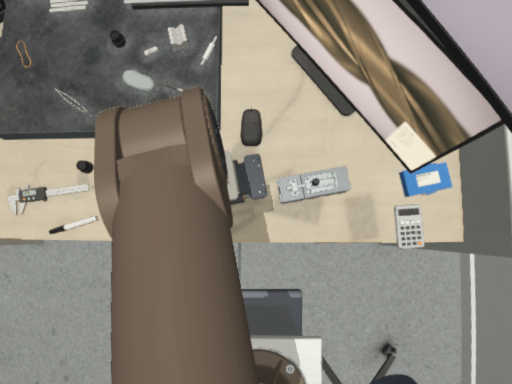

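The side crop shows the knob well forward at (302,130), standing free, with the bolt running into the keeper at (195,95). Next I'll compute how far it has slid.

Run:
```python
from h import *
a=.182;yd=np.array([-np.sin(a),np.cos(a),0])
t0=cv2.imread("pics/top0.png");t3=cv2.imread("pics/top3.png");s0=cv2.imread("pics/side0.png");s3=cv2.imread("pics/side3.png")
for th in(90,100):
  k=[max(blobs(t,w,th),key=lambda b:b[0][4])[1] for t,w in((t0,(320,170,336,190)),(t3,(306,174,322,192)))]
  q=[plane("top",u,.103) for u in k];print("top",q,"moved",(q[1]-q[0])@yd)
  k=[max(blobs(t,w,th),key=lambda b:b[0][4])[1] for t,w in((s0,(298,214,312,232)),(s3,(290,208,304,226)))]
  r=[plane("side",u,.096) for u in k];print("side",r,"moved",(r[1]-r[0])@yd)
  for cen in((.5338,-.1322,0),(.5336,-.1362,0)): print("slide",[.041+(x-np.array(cen))@yd for x in(q[1],r[1])])
```

```text
top [array([ 0.5361, -0.1573,  0.103 ]), array([ 0.5313, -0.1299,  0.103 ])] moved 0.027823076161402057
side [array([ 0.5387, -0.1603,  0.096 ]), array([ 0.534 , -0.1322,  0.096 ])] moved 0.028451010504275346
slide [np.float64(0.043723961135731834), np.float64(0.040935899631582194)]
slide [np.float64(0.047621696420216665), np.float64(0.04483363491606702)]
top [array([ 0.536, -0.157,  0.103]), array([ 0.5307, -0.1299,  0.103 ])] moved 0.027635720167052943
side [array([ 0.5383, -0.1612,  0.096 ]), array([ 0.5328, -0.1335,  0.096 ])] moved 0.02829199856064608
slide [np.float64(0.043827081616763075), np.float64(0.039909419194455904)]
slide [np.float64(0.0477248169012479), np.float64(0.043807154478940735)]
```

View pics/top_c3.png

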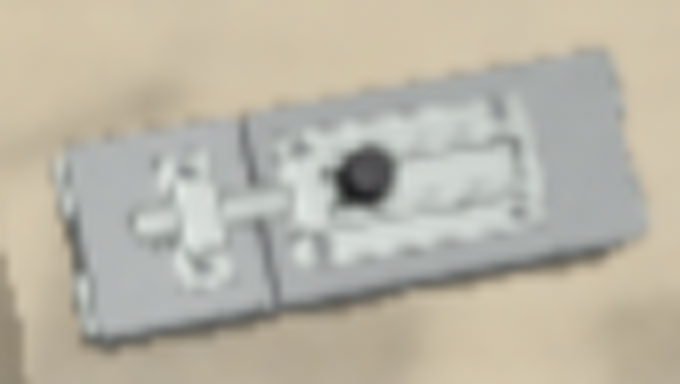

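In the top crop the tip shows clearly beyond the far side of the keeper: tip at x≈135, keeper edge at ≈180, so about 12 mm past. The knob is free and the arm is clear.

```bash
python3 -c "
from cell import arm
print(arm.observe()['clock'],arm.sign_off())"
```

```text
the job is handed in; nothing more can be done
8.1 None
```

The narrow case's bolt is shut, and I handed the job in at 8.1 s. I gripped its knob with the jaws along the bolt, slid it about 26–28 mm, let go and lifted clear.

- **Bolt position:** the last top picture shows the tip about 12 mm beyond the far side of the keeper. My slide estimates run from about 40 to 48 mm, against the 31 mm needed. Those above the 45 mm stop are measurement error in the case's centre, where the two views differed by 4 mm along the bolt.
- **Slide distance:** the pictures gave 28 mm and the arm's own reading 25.7 mm. Part of the difference may be the knob shifting as the jaws closed.
- **Arm at the end:** clear of everything, and the wrist force was within noise of zero.
- **Wide case:** never approached; its knob was not re-measured, because the arm hid that case in the last top picture.

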